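# Rotate the amber solution bottles in the watchmaker's shelf lane

## Robot

A 6-joint arm with a two-finger parallel gripper is mounted at the origin on the work surface. World frame = base frame: x ahead of the robot, y to its left, z up, the work surface at z = 0. Lengths are in m, angles in rad, forces in N, time in s.
With the tool pointing down it reaches from about 0.35 to 0.975 m from the base axis. Payload 7.1 kg.
Tool frame: the origin (TCP) lies on the centre line of the jaws, within the pads' length; the fingertips stand 11 mm ahead of it and the grasp point (between the pads) lies 8 mm behind it; z points along the fingers, y is the line along which they close (so a half turn about z gives the same grasp; the last joint's range is limited). The gripper opens to 88 mm and grips with 3 to 60 N. Pads are 20 mm wide; open, the fingers measure 115 mm over their backs; the gripper's body (75 mm by 178 mm) begins 61 mm behind the grasp point.
Start: joints at [-1.326, 0.423, 1.63, -0, 1.089, -0.019], TCP at [0.163, -0.603, 0.234] pointing down, gripper open.
Joint ranges: [-3, 3], [-0.9, 2.11], [0.09, 2.58], [-1.31, 4.45], [0.11, 2.69], [-2.54, 2.54]. Speed limits (rad/s): [2.39, 2.39, 3.01, 3.14, 3.14, 3.14].

## Interface

Orientations are given as a 3x3 rotation matrix whose columns are the frame's x, y, z axes.
In Python, from workcell import get_obs, snapshot, hand_in gives the robot as it stands. The module is installed in compiled form; this text tells all that it offers.
- The arm moves only by the tool step_arm, never from a script. Its argument "moves" is a list of rows, each a list of 3 entries, a list of its own where there are three numbers: the opening, from 0 (shut) to 1 (fully open), then the shift along the tool's x, y, z in units of 30 mm (1.0 is 30 mm), then the turn about the tool's z in degrees. A call has 1 to 20 rows; each row shifts and turns the commanded pose from where the row before left it, along the tool's axes as they then stand; what a row does not reach is not made up. A row lasts 1/12 s, in which the tool goes at most 41.7 mm and 7.16 degrees, less where a joint would pass 70% of its speed; a pose out of reach is approached as far as the arm can. A call is refused whole if a number of a shift passes 1 or a number of a turn 7.16, either way. A call with a gripper value outside its range is refused whole. The fingers move at their own pace and stop on an object; "force" is the grip in N (left out, the last holds). Time passes only in rows, so rows that do not move let the fingers close. It gives the time, the measured TCP pose, the force, the opening and the grip force at its end, in the units of the state.
- get_obs(): the state, without advancing time (a new reading comes with each control period).
- snapshot(name): name is "scene" or "top" or "wrist"; returns a dict with "image" (420x560x3 uint8, blue, green, red), "intrinsics" (3x3 intrinsics, pixels), "cam_to_world" (4x4, takes a point from camera to world coordinates). Camera axes: x right, y up, looking along -z (the intrinsics and any distortion apply to the point x, -y, -z); pixel columns grow to the right and rows downward; lengths in m; the calibration is good to about 2 mm. A picture is of the moment at which its call begins. There is no depth.
- hand_in(): hands the job in; it is judged then, once.
The state is a dict: "time_s": time; "joint_positions": joint angles; "joint_vel": joint speeds; "joint_torque": joint torques, N m; "eef_pos": TCP position; "ee_rot": TCP orientation; "contact_force": force on the tool from outside, world axes, zero at the start; "ft_torque": the same for the moment, N m; "gripper_width": finger opening in m; "gripper_force": force on a finger pad.
Only numpy, scipy, OpenCV 4.12 (cv2) and the standard library are available. Lean on these libraries where they do the work, as an engineer would, in place of code of your own. Each camera call takes 0.05 s, during which the arm holds its last target. There are 200 camera calls.

## Task

The cleaning-solution lane, the one with the two amber bottles, needs restocking so that the oldest is used first. First pull the two old bottles forward in the lane, in the order they stand, until the first is against the front stop and the second is close up against it; only then stand the two new amber bottles from the yellow tray in the same lane behind the old ones, setting the glass down gently and leaving the stock in the other two lanes where it is.

Things in the scene. Friction and masses are not known exactly. Their poses are not given: they have to be found in the camera images.
- lane: the amber bottles' lane: fixed, level, open-topped channel with a white floor and an orange tag in front, one of three side by side. Origin: centre of its underside; x runs from front to back, y across, z up. Front (-x end) faces the robot, up to 0.25 rad askew. Inside 246 mm long (x from -0.123 to +0.123), 66 mm wide; floor 3 mm above the origin; 2.5 mm thick side guides and back wall 28 mm above the floor, grey front stop 22 mm
- lane_stop (a point): middle of the lane's front stop, on its inner face, at floor level; axes as the lane's. Four bottles fill the lane, with 14 mm to spare in length: with the row pulled to the stop their centres lie 29, 87, 145 and 203 mm behind this point along the lane (the last may be at 203 to 217). The slippery glide-plastic floor lets bottles slide (under 1 N each) and one can push another along; jerked or pressed hard high up they tip
- shelf: the fixed grey bench-top shelf that carries the three lanes, 270 x 230 mm, deck 20 mm high, back panel 60 mm high. Origin: centre of its underside. The lanes lie 73.5 mm apart across it; which lane is where varies
- old_first_center (a point): older bottle, nearer the lane's front, a gap before it. Closed amber glass, paper band, upright: 58 mm across, straight to 68 mm, shoulder to 84 mm, black cap 32 mm across from 88 to 120 mm above its foot: grip it there, from above (26 mm is free to the next cap when bottles touch). 120 mm high, 0.2 to 0.34 kg. Point: on its axis half-way up, 60 mm above its foot, 44 mm below the cap's middle; z up
- old_second_center (a point): the other old bottle, the same in shape and in its point as the first; behind it in the lane, 6 to 90 mm clear of it, with no room for another bottle behind
- new_a_center (a point): new bottle, the same in shape and in its point as the old ones, standing upright near one end of the yellow tray, at least 26 mm clear of the other new one
- new_b_center (a point): new bottle, the same in shape and in its point as the old ones, standing upright near the other end of the yellow tray
- stock_tray: fixed yellow open tray with the new bottles, left or right of the shelf: 220 mm (x) by 120 mm (y), walls 26 mm high, floor 4 mm above the bench. Origin: centre of its underside
- rinse0_center (a point): white plastic bottle with blue cap, 56 mm across, 114 mm high, in the next lane of the shelf (lanes 73.5 mm apart; which lane is where varies); point on its axis, 57 mm above its foot; leave alone
- rinse1_center (a point): white plastic bottle with blue cap, 56 mm across, 114 mm high, in the next lane of the shelf (lanes 73.5 mm apart; which lane is where varies); point on its axis, 57 mm above its foot; leave alone
- rinse2_center (a point): white plastic bottle with blue cap, 56 mm across, 114 mm high, in the next lane of the shelf (lanes 73.5 mm apart; which lane is where varies); point on its axis, 57 mm above its foot; leave alone
- tin0_center (a point): aluminium tin with red lid, 60 mm across, 62 mm high, in another lane of the shelf; point on its axis, 31 mm above its foot; leave alone
- tin1_center (a point): aluminium tin with red lid, 60 mm across, 62 mm high, in another lane of the shelf; point on its axis, 31 mm above its foot; leave alone

How it is judged:
On the way:
1. both old bottles are pulled forward, the first at the front stop (within 10 mm) and the second close behind it (gap within 8 mm), before either new bottle is brought to the lane (x of old_first_center in the frame of lane below -0.084 m and horizontal distance between old_first_center and old_second_center below 0.066 m and x of old_second_center in the frame of lane above -0.045 m and y of old_first_center in the frame of lane between -0.012 and 0.012 m and z of old_first_center in the frame of lane between 0.058 and 0.067 m and angle between each of old_first_center, old_second_center's own z axis and vertical below 0.06 rad and y of old_second_center in the frame of lane between -0.012 and 0.012 m and z of old_second_center in the frame of lane between 0.058 and 0.067 m and horizontal distance between each of new_a_center, new_b_center and lane above 0.12 m), for 0.1 s.
At the end, for the whole second after the job is handed in: All four amber bottles stand upright and at rest on the floor of their lane: the old first bottle within 10 mm of the front stop, the old second behind it with a gap of at most 8 mm, and both new bottles behind the two old ones, in either order (x of old_first_center in the frame of lane below -0.084 m and horizontal distance between old_first_center and old_second_center below 0.066 m and x of old_second_center in the frame of lane above -0.045 m and y of old_first_center in the frame of lane between -0.012 and 0.012 m and z of old_first_center in the frame of lane between 0.058 and 0.067 m and angle between each of old_first_center, old_second_center, new_a_center, new_b_center's own z axis and vertical below 0.06 rad and y of old_second_center in the frame of lane between -0.012 and 0.012 m and z of old_second_center in the frame of lane between 0.058 and 0.067 m and x of new_a_center in the frame of lane between 0.01 and 0.1 m and y of new_a_center in the frame of lane between -0.012 and 0.012 m and z of new_a_center in the frame of lane between 0.058 and 0.067 m and x of new_b_center in the frame of lane between 0.01 and 0.1 m and y of new_b_center in the frame of lane between -0.012 and 0.012 m and z of new_b_center in the frame of lane between 0.058 and 0.067 m and linear speed of each of old_first, old_second, new_a, new_b below 0.02 m/s); the robot touches nothing.
It fails at once if an amber bottle is tipped over (more than 30 degrees) (angle between any of old_first_center, old_second_center, new_a_center, new_b_center's own z axis and vertical above 0.52 rad).
It fails at once if an amber bottle is dropped (falls freely for more than about 2 cm) or flung ((linear speed of old_first above 0.6 m/s and contact force between the fingers and old_first below 0.1 N) or (linear speed of old_second above 0.6 m/s and contact force between the fingers and old_second below 0.1 N) or (linear speed of new_a above 0.6 m/s and contact force between the fingers and new_a below 0.1 N) or (linear speed of new_b above 0.6 m/s and contact force between the fingers and new_b below 0.1 N)).
It fails at once if the stock of the other lanes is shifted by more than 15 mm (distance of any of rinse0_center, rinse1_center, rinse2_center, tin0_center, tin1_center from where it was at the start of the episode above 0.015 m).
It also fails if it takes over 72 s, if anything falls off the work surface, if the arm or the gripper's body presses on something with over 40 N, if the wrist force passes 120 N, or if a joint passes its speed limit or range.

## Working session

There is one attempt and no reset: what is moved stays moved. The work goes in short steps, Python scripts to look and compute and a tool call to move; the robot and the scene stay as the last step left them, time stands still between calls to the robot, and variables do not carry over. Pictures are saved under pics/ and viewed, at most 10 in all, crops included, and the job is handed in when it is done.

Besides the shell and the picture viewer there is one more tool, called after "Request:" as name(argument=value, ...) on one line, values as JSON. step_arm: Moves the arm, as the interface text tells. Its arguments: {"type":"object","properties":{"moves":{"type":"array","items":{"type":"array"}},"force":{"type":"number"}},"required":["moves"]}

```bash
mkdir -p pics; python3 - <<'E'
from workcell import *
import cv2
for n in ("top","scene"):
    s=snapshot(n); cv2.imwrite(f"pics/{n}0.png",s["image"]); print(n,s["intrinsics"].round(1).tolist(),s["cam_to_world"].round(4).tolist(),[k for k in s])
o=get_obs();print(o["time_s"],o["ee_rot"])
E
```

```text
top [[382.2, 0.0, 278.1], [0.0, 382.2, 207.9], [0.0, 0.0, 1.0]] [[-0.1368, 0.9661, -0.2191, 0.3563], [-0.9906, -0.1339, 0.0281, 0.0294], [-0.0022, 0.2209, 0.9753, 0.9926], [0.0, 0.0, 0.0, 1.0]] ['image', 'intrinsics', 'cam_to_world']
scene [[388.1, 0.0, 278.8], [0.0, 388.1, 204.4], [0.0, 0.0, 1.0]] [[-0.4729, -0.691, 0.5467, 1.0802], [0.8811, -0.3701, 0.2943, 0.3039], [-0.001, 0.6208, 0.7839, 0.8425], [0.0, 0.0, 0.0, 1.0]] ['image', 'intrinsics', 'cam_to_world']
0.1 [[ 9.65408207e-01  2.60742886e-01 -3.75363839e-04]
 [ 2.60743156e-01 -9.65407264e-01  1.34961062e-03]
 [-1.04776104e-05 -1.40079872e-03 -9.99999019e-01]]
```

View pics/top0.png

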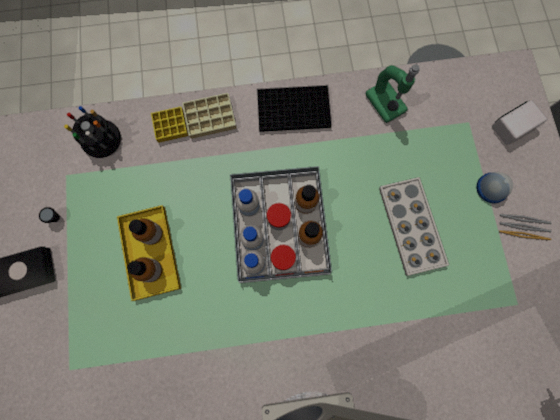

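View pics/scene0.png

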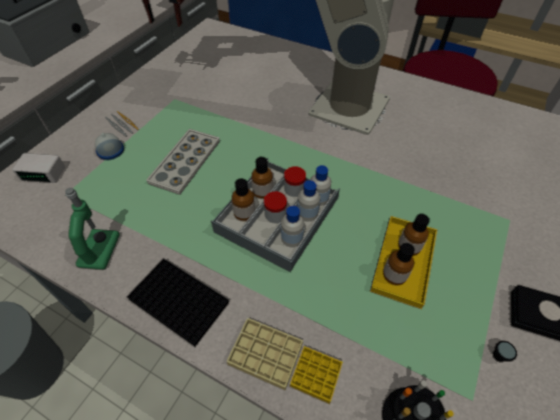

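```bash
python3 - <<'E'
import cv2
a=cv2.imread("pics/top0.png");b=cv2.imread("pics/scene0.png")
A=cv2.resize(a[160:290,225:335],None,fx=4,fy=4,interpolation=2);B=cv2.resize(a[200:305,115:185],None,fx=4,fy=4,interpolation=2)
import numpy as np
c=np.zeros((520,740,3),'u1');c[:,:440]=A;c[:420,450:730]=B
cv2.imwrite("pics/c1.png",c)
E
```

```text
(no output)
```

View pics/c1.png

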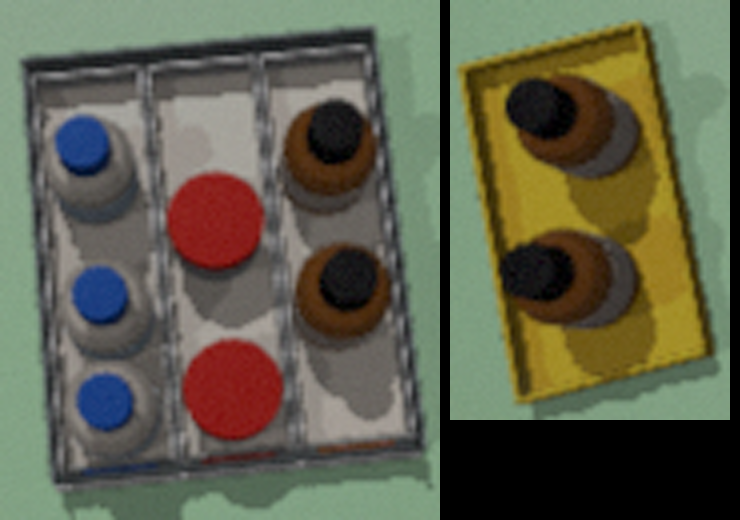

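```bash
cat > h.py <<'E'
import numpy as np,cv2
from workcell import *
def ray(s,uv,z):
    K,T=s["intrinsics"],s["cam_to_world"]
    p=np.linalg.solve(K,[uv[0],uv[1],1]);d=T[:3,:3]@[p[0],-p[1],-p[2]]
    return T[:3,3]+d*(z-T[2,3])/d[2]
def proj(s,P):
    T=s["cam_to_world"];c=T[:3,:3].T@(np.array(P)-T[:3,3]);q=s["intrinsics"]@[c[0],-c[1],-c[2]];return q[:2]/q[2]
E
python3 - <<'E'
from h import *
s=snapshot("top");im=s["image"]
m=(im.max(2)<45).astype('u1')
n,l,st,ce=cv2.connectedComponentsWithStats(m)
for i in range(1,n):
    u,v=ce[i]
    if 50<st[i,4]<500 and 120<u<340 and 180<v<300: print("cap",ce[i].round(1),st[i].tolist(),ray(s,ce[i],(.023 if u>200 else .004)+.110).round(4))
f=lambda x,y:((x+.5)/4-.5+225,(y+.5)/4-.5+160)
for nm,x,y,z in [("rgBack",368,50,.051),("rgFront",417,442,.051),("lgBack",260,62,.051),("lgFront",300,452,.051),("mBack",146,72,.051),("mFront",183,462,.051),("stopL",315,449,.045),("stopR",395,440,.045),("tin1",232,389,.085),("rinse",82,143,.137),("rinse3",104,401,.137)]:
    print(nm,ray(s,f(x,y),z).round(4))
E
```

```text
cap [308.3 192.9] [302, 186, 14, 15, 174] [ 0.5751 -0.0699  0.133 ]
cap [137.6 226.9] [129, 220, 18, 15, 198] [0.5535 0.3348 0.114 ]
cap [311.6 229.7] [305, 222, 14, 16, 177] [ 0.4885 -0.064   0.133 ]
cap [136.4 267.8] [127, 261, 19, 14, 211] [0.4594 0.343  0.114 ]
rgBack [ 0.6479 -0.1092  0.051 ]
rgFront [ 0.3969 -0.099   0.051 ]
lgBack [ 0.6495 -0.039   0.051 ]
lgFront [ 0.4007 -0.0275  0.051 ]
mBack [0.6529 0.0346 0.051 ]
mFront [0.4045 0.0437 0.051 ]
stopL [ 0.4015 -0.0373  0.045 ]
stopR [ 0.4002 -0.0867  0.045 ]
tin1 [0.441  0.0089 0.085 ]
rinse [0.5884 0.0762 0.137 ]
rinse3 [0.4393 0.0816 0.137 ]
```

Request:
step_arm(moves=[[1,[0,0,0],7],[1,[0,0,0],7],[1,[0,0,0],3.5]], force=25)

```text
time_s: 0.4
eef_pos: [0.1629, -0.6031, 0.2333]
ee_rot: [[0.999, -0.048, -0.0], [-0.048, -0.999, 0.001], [-0.0, -0.001, -1.0]]
contact_force: [0.2, -0.1, -0.6]
gripper_width: 0.0879
gripper_force: 0.0
```

Request:
step_arm(moves=[[1,[0.52,-0.92,0],0],[1,[0.52,-0.92,0],0],[1,[0.52,-0.92,0],0],[1,[0.52,-0.92,0],0],[1,[0.52,-0.92,0],0],[1,[0.52,-0.92,0],0],[1,[0.52,-0.92,0],0],[1,[0.52,-0.92,0],0],[1,[0.52,-0.92,0],0],[1,[0.52,-0.92,0],0],[1,[0.52,-0.92,0],0],[1,[0.52,-0.92,0],0],[1,[0.52,-0.92,0],0],[1,[0.52,-0.92,0],0],[1,[0.52,-0.92,0],0],[1,[0.52,-0.92,0],0],[1,[0.52,-0.92,0],0],[1,[0.52,-0.92,0],0],[1,[0.52,-0.92,0],0],[1,[0.52,-0.92,0],0]])

```text
time_s: 2.07
eef_pos: [0.4982, -0.0633, 0.2336]
ee_rot: [[0.999, -0.041, -0.0], [-0.041, -0.999, 0.0], [-0.0, -0.0, -1.0]]
contact_force: [1.0, 0.1, 0.6]
gripper_width: 0.0883
gripper_force: 0.0
```

```bash
python3 - <<'E'
from h import *
s=snapshot("wrist");o=get_obs()
print(o["time_s"],o["eef_pos"].round(4) if hasattr(o["eef_pos"],'round') else o["eef_pos"],np.round(o["ee_rot"],3).tolist(),o["contact_force"],s["cam_to_world"][:3,3])
im=s["image"].copy()
for x,y in((.4885,-.064),(.575,-.07)):
    u=proj(s,[x,y,.143]);print(u)
    cv2.drawMarker(im,tuple(int(a) for a in u),(0,255,0))
cv2.imwrite("pics/w1.png",im);np.savez("w1.npz",**s)
E
```

```text
2.1167 [ 0.501  -0.06    0.2339] [[0.999, -0.04, 0.002], [-0.04, -0.999, 0.002], [0.002, -0.002, -1.0]] [2.33308344 1.8717757  0.59915074] [ 0.56615165 -0.06592355  0.38419006]
[281.30569104 231.65243779]
[285.44988069 101.13678395]
```

View pics/w1.png

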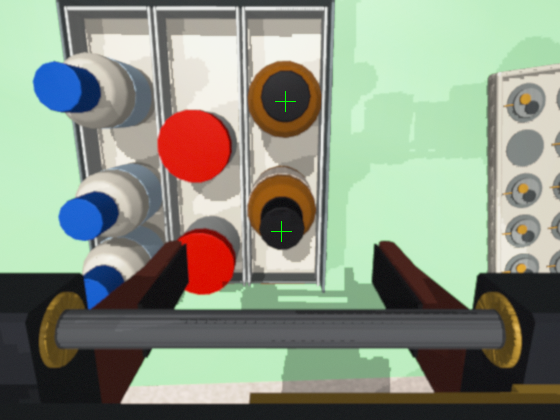

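Request:
step_arm(moves=[[1,[-0.15,0.08,0],0],[1,[-0.15,0.07,0],0],[1,[0,0,0.5],0],[1,[0,0,0.5],0],[1,[0,0,0.5],0],[1,[0,0,0.5],0],[1,[0,0,0.5],0],[1,[0,0,0.5],0],[1,[0,0,0.4],0],[1,[0,0,0.36],0],[1,[0,0,0],0],[1,[0,0,0],0]], force=15)

```text
time_s: 3.12
eef_pos: [0.4877, -0.0696, 0.1206]
ee_rot: [[0.999, -0.043, -0.001], [-0.043, -0.999, 0.0], [-0.001, -0.0, -1.0]]
contact_force: [-0.5, -0.1, -0.3]
gripper_width: 0.088
gripper_force: 0.0
```

Request:
step_arm(moves=[[0.6,[0,0,0],0],[0.3,[0,0,0],0],[0.3,[0,0,0],0],[0.3,[0,0,0],0],[0.3,[0,0,0],0],[0.3,[0,0,0],0]])

```text
time_s: 3.62
eef_pos: [0.4886, -0.0689, 0.1211]
ee_rot: [[0.999, -0.041, 0.0], [-0.041, -0.999, -0.0], [0.0, 0.0, -1.0]]
contact_force: [0.4, 0.9, -0.3]
gripper_width: 0.0515
gripper_force: 0.0
```

Request:
step_arm(moves=[[0.3,[0,0,0],0],[0.2,[0,0,0],0],[0.2,[0,0,0],0],[0.2,[0,0,0],0],[0.2,[0,0,0],0],[0.2,[0,0,0],0]])

```text
time_s: 4.12
eef_pos: [0.4885, -0.0689, 0.1209]
ee_rot: [[0.999, -0.042, -0.0], [-0.042, -0.999, 0.0], [-0.0, -0.0, -1.0]]
contact_force: [-0.2, 0.7, 0.9]
gripper_width: 0.0316
gripper_force: 15.0
```

Request:
step_arm(moves=[[0.2,[-0.1,0,0],0],[0.2,[-0.2,0,0],0],[0.2,[-0.2,0,0],0],[0.2,[-0.2,0,0],0],[0.2,[-0.2,0,0],0],[0.2,[-0.2,0,0],0],[0.2,[-0.2,0,0],0],[0.2,[-0.15,0,0],0],[0.2,[-0.1,0,0],0],[0.2,[-0.1,0,0],0],[0.2,[0,0,0],0],[0.2,[0,0,0],0]])

```text
time_s: 5.12
eef_pos: [0.4389, -0.0669, 0.1209]
ee_rot: [[0.999, -0.042, -0.0], [-0.042, -0.999, 0.0], [-0.0, -0.0, -1.0]]
contact_force: [-0.3, 0.5, 0.1]
gripper_width: 0.0323
gripper_force: 15.0
```

Request:
step_arm(moves=[[0.2,[-0.05,0,0],0],[0.2,[-0.05,0,0],0],[0.2,[-0.05,0,0],0],[0.2,[0,0,0],0]])

```text
time_s: 5.45
eef_pos: [0.4343, -0.0667, 0.1209]
ee_rot: [[0.999, -0.042, -0.0], [-0.042, -0.999, 0.0], [-0.0, -0.0, -1.0]]
contact_force: [-1.0, 1.1, 0.8]
gripper_width: 0.032
gripper_force: 15.0
```

Request:
step_arm(moves=[[0.2,[-0.05,0,0],0],[0.2,[-0.05,0,0],0],[0.2,[0,0,0],0]])

```text
time_s: 5.7
eef_pos: [0.4317, -0.0666, 0.1209]
ee_rot: [[0.999, -0.042, 0.001], [-0.042, -0.999, -0.0], [0.001, 0.0, -1.0]]
contact_force: [0.7, -0.0, -2.2]
gripper_width: 0.0315
gripper_force: 15.0
```

Request:
step_arm(moves=[[0.2,[-0.05,0,0],0],[0.2,[0,0,0],0]])

```text
time_s: 5.87
eef_pos: [0.4307, -0.0666, 0.1212]
ee_rot: [[0.999, -0.042, 0.002], [-0.042, -0.999, -0.0], [0.002, 0.0, -1.0]]
contact_force: [2.5, 0.1, -0.0]
gripper_width: 0.0318
gripper_force: 15.0
```

Request:
step_arm(moves=[[0.2,[-0.05,0,0],0],[0.2,[0,0,0],0]])

```text
time_s: 6.03
eef_pos: [0.4295, -0.0666, 0.1214]
ee_rot: [[0.999, -0.042, 0.002], [-0.042, -0.999, -0.0], [0.002, 0.0, -1.0]]
contact_force: [2.9, -0.3, 3.0]
gripper_width: 0.0316
gripper_force: 15.0
```

Request:
step_arm(moves=[[0.2,[0.04,0,0],0],[0.2,[0,0,0],0],[0.5,[0,0,0],0],[0.8,[0,0,0],0],[0.8,[0,0,0],0],[0.8,[0,0,0],0],[0.8,[0,0,0],0],[0.8,[0,0,0],0],[0.8,[0,0,-0.5],0],[0.8,[0,0,-0.8],0],[0.8,[0,0,-0.7],0],[0.8,[0,0,0],0]])

```text
time_s: 7.03
eef_pos: [0.4318, -0.0669, 0.1839]
ee_rot: [[0.999, -0.042, 0.005], [-0.042, -0.999, -0.001], [0.006, 0.001, -1.0]]
contact_force: [1.0, -0.1, -0.2]
gripper_width: 0.0701
gripper_force: 0.0
```

```bash
python3 - <<'E'
from h import *
s=snapshot("wrist");o=get_obs();t=snapshot("top")
print(o["time_s"],o["eef_pos"],o["contact_force"],o["gripper_width"])
im=s["image"].copy()
for x,y in((.4315,-.066),(.578,-.07)):
    u=proj(s,[x,y,.143]);print(u,proj(t,[x,y,.143]))
    cv2.drawMarker(im,tuple(int(a) for a in u),(0,255,0))
c=cv2.resize(t["image"][160:290,225:335],None,fx=2,fy=2)
im[:c.shape[0],-c.shape[1]:]=c
cv2.imwrite("pics/w2.png",im)
E
```

```text
7.0833 [ 0.43099406 -0.06674082  0.18238783] [-1.10821823  0.60583825 -0.64250768] 0.07027703697508049
[278.12279753 243.6248331 ] [316.88738342 253.98305045]
[273.63947005 -60.34055733] [308.4834988  190.59727848]
```

View pics/w2.png

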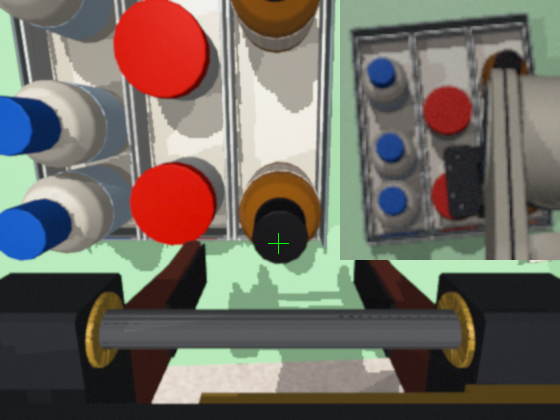

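Request:
step_arm(moves=[[0.8,[0.4,-0.05,0],0],[0.8,[0.65,0,0],0],[0.8,[0.7,0,0],0],[0.8,[0.7,0,0],0],[0.8,[0.7,0,0],0],[0.8,[0.7,0,0],0],[0.8,[0.6,0,0],0],[0.8,[0.4,0,0],0],[0.8,[0,0,0.4],0],[0.8,[0,0,0.5],0],[0.8,[0,0,0.5],0],[0.8,[0,0,0.4],0],[0.8,[0,0,0.2],0],[0.8,[0,0,0],0],[0.5,[0,0,0],0],[0.2,[0,0,0],0],[0.2,[0,0,0],0],[0.2,[0,0,0],0],[0.2,[0,0,0],0],[0.2,[0,0,0],0]], force=15)

```text
time_s: 8.8
eef_pos: [0.5754, -0.0711, 0.1214]
ee_rot: [[0.999, -0.042, 0.001], [-0.042, -0.999, -0.0], [0.001, 0.0, -1.0]]
contact_force: [0.0, 1.8, -0.1]
gripper_width: 0.0338
gripper_force: 0.4
```

Request:
step_arm(moves=[[0.2,[0,0,0],0],[0.2,[0,0,0],0]])

```text
time_s: 8.97
eef_pos: [0.5755, -0.0711, 0.1213]
ee_rot: [[0.999, -0.042, 0.001], [-0.042, -0.999, -0.0], [0.001, 0.0, -1.0]]
contact_force: [-1.5, 1.0, 2.4]
gripper_width: 0.032
gripper_force: 15.0
```

Pull to about 0.494, then creep (contact expected near 0.4895).

Request:
step_arm(moves=[[0.2,[-0.1,0,0],0],[0.2,[-0.2,0,0],0],[0.2,[-0.3,0,0],0],[0.2,[-0.3,0,0],0],[0.2,[-0.3,0,0],0],[0.2,[-0.3,0,0],0],[0.2,[-0.3,0,0],0],[0.2,[-0.3,0,0],0],[0.2,[-0.3,0,0],0],[0.2,[-0.2,0,0],0],[0.2,[-0.1,0,0],0],[0.2,[0,0,0],0]])

```text
time_s: 9.97
eef_pos: [0.4927, -0.0676, 0.1212]
ee_rot: [[0.999, -0.042, -0.001], [-0.042, -0.999, 0.0], [-0.001, -0.0, -1.0]]
contact_force: [-1.6, -0.3, 8.5]
gripper_width: 0.0318
gripper_force: 15.0
```

Request:
step_arm(moves=[[0.2,[-0.05,0,0],0],[0.2,[-0.05,0,0],0],[0.2,[0,0,0],0],[0.2,[0,0,0],0]])

```text
time_s: 10.3
eef_pos: [0.4906, -0.0675, 0.1212]
ee_rot: [[0.999, -0.042, 0.0], [-0.042, -0.999, -0.0], [0.0, 0.0, -1.0]]
contact_force: [1.0, 0.2, 6.2]
gripper_width: 0.0318
gripper_force: 15.0
```

Request:
step_arm(moves=[[0.2,[-0.05,0,0],0],[0.2,[0,0,0],0],[0.2,[0,0,0],0]])

```text
time_s: 10.55
eef_pos: [0.4893, -0.0675, 0.1212]
ee_rot: [[0.999, -0.042, 0.001], [-0.042, -0.999, -0.0], [0.001, 0.0, -1.0]]
contact_force: [1.9, 1.6, 5.0]
gripper_width: 0.032
gripper_force: 15.0
```

Request:
step_arm(moves=[[0.2,[-0.05,0,0],0],[0.2,[0,0,0],0],[0.2,[0,0,0],0]])

```text
time_s: 10.8
eef_pos: [0.4882, -0.0675, 0.1213]
ee_rot: [[0.999, -0.042, 0.001], [-0.042, -0.999, -0.0], [0.001, 0.0, -1.0]]
contact_force: [1.5, -0.2, 5.7]
gripper_width: 0.0318
gripper_force: 15.0
```

Request:
step_arm(moves=[[0.2,[-0.04,0,0],0],[0.2,[0,0,0],0],[0.2,[0,0,0],0]])

```text
time_s: 11.05
eef_pos: [0.4877, -0.0675, 0.1213]
ee_rot: [[0.999, -0.042, 0.002], [-0.042, -0.999, -0.0], [0.002, 0.0, -1.0]]
contact_force: [3.8, -0.1, 5.1]
gripper_width: 0.0315
gripper_force: 15.0
```

Request:
step_arm(moves=[[0.2,[0.04,0,0],0],[0.2,[0,0,0],0],[0.5,[0,0,0],0],[0.8,[0,0,0],0],[0.8,[0,0,0],0],[0.8,[0,0,0],0],[0.8,[0,0,0],0],[0.8,[0,0,0],0],[0.8,[0,0,-0.5],0],[0.8,[0,0,-0.8],0],[0.8,[0,0,-0.9],0],[0.8,[0,0,-0.9],0],[0.8,[0,0,-0.9],0],[0.8,[0,0,-0.5],0],[0.8,[0,0,0],0]])

```text
time_s: 12.3
eef_pos: [0.4901, -0.0677, 0.2593]
ee_rot: [[0.999, -0.042, 0.006], [-0.042, -0.999, -0.001], [0.006, 0.001, -1.0]]
contact_force: [1.1, -0.1, 0.9]
gripper_width: 0.0701
gripper_force: 0.0
```

```bash
python3 - <<'E'
from h import *
s=snapshot("wrist");o=get_obs();t=snapshot("scene")
print(o["time_s"],o["eef_pos"],o["contact_force"],o["gripper_width"])
im=s["image"].copy()
for x,y in((.4315,-.066),(.4895,-.0685)):
    u=proj(s,[x,y,.143]);print(u,proj(t,[x,y,.143]))
    cv2.drawMarker(im,tuple(int(a) for a in u),(0,255,0))
c=cv2.resize(t["image"][140:270,205:345],None,fx=1.5,fy=1.5)
im[:c.shape[0],-c.shape[1]:]=c
cv2.imwrite("pics/w3.png",im)
E
```

```text
12.35 [ 0.48909276 -0.06756984  0.25725255] [-0.59040718  0.37506135 -0.25009642] 0.07012608731561203
[280.35817859 281.72532787] [271.74619257 146.50286335]
[280.61160115 210.78850844] [259.80038281 160.16595176]
```

View pics/w3.png

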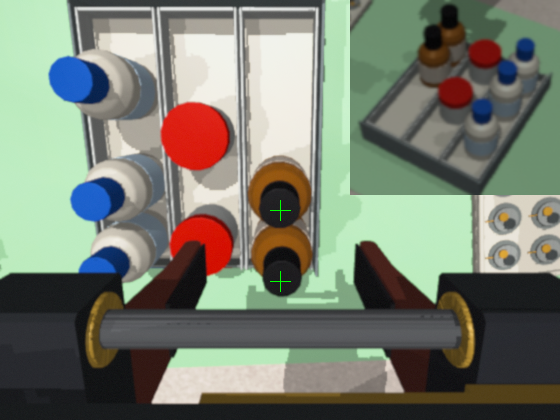

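Request:
step_arm(moves=[[1,[0,-0.3,0],0],[1,[-0.09,-0.6,0],0],[1,[-0.09,-0.8,0],0],[1,[-0.09,-0.8,0],0],[1,[-0.09,-0.8,0],0],[1,[-0.09,-0.8,0],0],[1,[-0.09,-0.8,0],0],[1,[-0.09,-0.8,0],0],[1,[-0.09,-0.8,0],0],[1,[-0.09,-0.8,0],0],[1,[-0.09,-0.8,0],0],[1,[-0.09,-0.8,0],0],[1,[-0.09,-0.8,0],0],[1,[-0.09,-0.8,0],0],[1,[-0.09,-0.8,0],0],[1,[-0.09,-0.8,0],0],[1,[-0.09,-0.8,0],0],[1,[-0.09,-0.75,0],0],[1,[0,-0.6,0],0],[1,[0,-0.2,0],0]])

```text
time_s: 14.07
eef_pos: [0.4592, 0.3698, 0.2538]
ee_rot: [[0.999, -0.04, -0.002], [-0.04, -0.999, -0.001], [-0.002, 0.001, -1.0]]
contact_force: [0.0, -0.3, 0.1]
gripper_width: 0.0878
gripper_force: 0.0
```

```bash
python3 - <<'E'
from h import *
s=snapshot("wrist");o=get_obs()
print(o["time_s"],o["eef_pos"],o["contact_force"],o["gripper_width"])
im=s["image"].copy()
for x,y in((.4594,.343),(.5535,.3348)):
    u=proj(s,[x,y,.124]);print(u)
    cv2.drawMarker(im,tuple(int(a) for a in u),(0,255,0))
cv2.imwrite("pics/w4.png",im)
for u in ((280,200),(280,220)): print(ray(s,u,.124))
E
```

```text
14.1167 [0.45938663 0.36951287 0.25397784] [ 0.22996138 -0.17102034 -0.64884566] 0.08774810734928443
[313.40066557 202.93485103]
[322.76135222  76.18956552]
[0.46279177 0.36924    0.124     ]
[0.44642055 0.36986387 0.124     ]
```

View pics/w4.png

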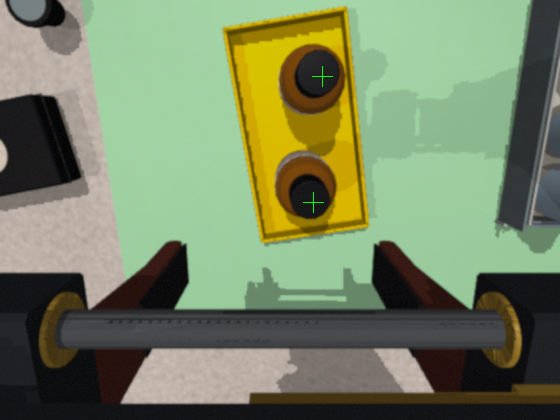

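Request:
step_arm(moves=[[1,[0.07,0.4,0.3],0],[1,[0.06,0.41,0.6],0],[1,[0,0,0.7],0],[1,[0,0,0.7],0],[1,[0,0,0.7],0],[1,[0,0,0.6],0],[1,[0,0,0.6],0],[1,[0,0,0.5],0],[1,[0,0,0.3],0],[1,[0,0,0.07],0],[0.6,[0,0,0],0],[0.2,[0,0,0],0],[0.2,[0,0,0],0],[0.2,[0,0,0],0],[0.2,[0,0,0],0],[0.2,[0,0,0],0],[0.2,[0,0,0],0],[0.2,[0,0,0],0],[0.2,[0,0,0],0],[0.2,[0,0,0],0]], force=30)

```text
time_s: 15.78
eef_pos: [0.4634, 0.3433, 0.1038]
ee_rot: [[0.999, -0.042, 0.0], [-0.042, -0.999, 0.0], [0.0, -0.0, -1.0]]
contact_force: [1.5, 0.5, 0.9]
gripper_width: 0.0316
gripper_force: 30.0
```

Request:
step_arm(moves=[[0.2,[0,0,0],0],[0.2,[0,0,0],0]])

```text
time_s: 15.95
eef_pos: [0.4634, 0.3433, 0.1038]
ee_rot: [[0.999, -0.042, 0.0], [-0.042, -0.999, 0.0], [0.0, -0.0, -1.0]]
contact_force: [-0.4, 0.9, -0.8]
gripper_width: 0.0313
gripper_force: 30.0
```

Request:
step_arm(moves=[[0.2,[0,0,-0.2],0],[0.2,[0,0,-0.4],0],[0.2,[0,0,-0.6],0],[0.2,[0,0,-0.7],0],[0.2,[0,0,-0.7],0],[0.2,[0,0,-0.7],0],[0.2,[0,0,-0.7],0],[0.2,[0,0,-0.7],0],[0.2,[0,0,-0.5],0],[0.2,[0,0,-0.3],0],[0.2,[0,0,0],0]])

```text
time_s: 16.87
eef_pos: [0.4641, 0.3436, 0.2715]
ee_rot: [[0.999, -0.042, 0.003], [-0.042, -0.999, 0.002], [0.003, -0.002, -1.0]]
contact_force: [1.3, 0.0, -2.8]
gripper_width: 0.0313
gripper_force: 30.0
```

Request:
step_arm(moves=[[0.2,[0,0.2,0],0],[0.2,[0.2,0.5,0],0],[0.2,[0.2,0.7,0],0],[0.2,[0.2,0.8,0],0],[0.2,[0.2,0.8,0],0],[0.2,[0.2,0.8,0],0],[0.2,[0.2,0.8,0],0],[0.2,[0.2,0.8,0],0],[0.2,[0.2,0.8,0],0],[0.2,[0.2,0.8,0],0],[0.2,[0.2,0.8,0],0],[0.2,[0.2,0.8,0],0],[0.2,[0.2,0.8,0],0],[0.2,[0.2,0.8,0],0],[0.2,[0.2,0.8,0],0],[0.2,[0.2,0.8,0],0],[0.2,[0.2,0.8,0],0],[0.2,[0.2,0.6,0],0],[0.2,[0.2,0.4,0],0],[0.2,[0,0.2,0],0]])

```text
time_s: 18.53
eef_pos: [0.554, -0.0766, 0.2676]
ee_rot: [[0.999, -0.043, -0.001], [-0.043, -0.999, 0.0], [-0.001, 0.0, -1.0]]
contact_force: [-0.1, 0.4, -3.0]
gripper_width: 0.0317
gripper_force: 30.0
```

Request:
step_arm(moves=[[0.2,[0,0,0],0],[0.2,[0,0,0],0],[0.2,[0,0,0],0]])

```text
time_s: 18.78
eef_pos: [0.5535, -0.0741, 0.2685]
ee_rot: [[0.999, -0.041, -0.001], [-0.041, -0.999, 0.0], [-0.001, -0.0, -1.0]]
contact_force: [0.2, -0.5, -3.6]
gripper_width: 0.0317
gripper_force: 30.0
```

Request:
step_arm(moves=[[0.2,[0.03,-0.07,0],0],[0.2,[0.02,-0.07,0.2],0],[0.2,[0,0,0.4],0],[0.2,[0,0,0.5],0],[0.2,[0,0,0.5],0],[0.2,[0,0,0.5],0],[0.2,[0,0,0.5],0],[0.2,[0,0,0.4],0],[0.2,[0,0,0.3],0],[0.2,[0,0,0.2],0],[0.2,[0,0,0],0],[0.2,[0,0,0],0]])

```text
time_s: 19.78
eef_pos: [0.5558, -0.0708, 0.1637]
ee_rot: [[0.999, -0.042, -0.0], [-0.042, -0.999, 0.0], [-0.0, -0.0, -1.0]]
contact_force: [0.6, -0.9, -2.4]
gripper_width: 0.0315
gripper_force: 30.0
```

Foot is now ~41 mm above the lane floor; continue slowly.

Request:
step_arm(moves=[[0.2,[0,0,0.2],0],[0.2,[0,0,0.3],0],[0.2,[0,0,0.3],0],[0.2,[0,0,0.2],0],[0.2,[0,0,0.1],0],[0.2,[0,0,0.06],0],[0.2,[0,0,0.06],0],[0.2,[0,0,0.06],0],[0.2,[0,0,0],0],[0.2,[0,0,0],0]])

```text
time_s: 20.62
eef_pos: [0.5558, -0.0708, 0.1255]
ee_rot: [[0.999, -0.042, 0.0], [-0.042, -0.999, -0.0], [0.0, 0.0, -1.0]]
contact_force: [-0.2, -0.3, -3.6]
gripper_width: 0.0319
gripper_force: 30.0
```

Request:
step_arm(moves=[[0.2,[0,0,0.03],0],[0.2,[0,0,0.02],0],[0.2,[0,0,0],0],[0.2,[0,0,0],0]])

```text
time_s: 20.95
eef_pos: [0.5557, -0.0708, 0.1239]
ee_rot: [[0.999, -0.042, 0.0], [-0.042, -0.999, -0.0], [0.0, 0.0, -1.0]]
contact_force: [-0.4, 0.4, -3.9]
gripper_width: 0.032
gripper_force: 30.0
```

Request:
step_arm(moves=[[0.2,[0,0,0.03],0],[0.2,[0,0,0],0],[0.2,[0,0,0],0]])

```text
time_s: 21.2
eef_pos: [0.5557, -0.0708, 0.1229]
ee_rot: [[0.999, -0.042, -0.0], [-0.042, -0.999, 0.0], [-0.0, -0.0, -1.0]]
contact_force: [1.0, 1.6, -3.0]
gripper_width: 0.0315
gripper_force: 30.0
```

Request:
step_arm(moves=[[0.2,[0,0,0.03],0],[0.2,[0,0,0],0],[0.2,[0,0,0],0]])

```text
time_s: 21.45
eef_pos: [0.5562, -0.0708, 0.1227]
ee_rot: [[0.999, -0.042, 0.001], [-0.042, -0.999, 0.0], [0.001, -0.0, -1.0]]
contact_force: [0.2, 1.6, 3.6]
gripper_width: 0.0318
gripper_force: 30.0
```

Request:
step_arm(moves=[[0.2,[-0.05,0,0],0],[0.2,[-0.05,0,0],0],[0.2,[-0.05,0,0],0],[0.2,[0,0,0],0],[0.2,[0,0,0],0]], force=15)

```text
time_s: 21.87
eef_pos: [0.5514, -0.0707, 0.1223]
ee_rot: [[0.999, -0.042, 0.001], [-0.042, -0.999, -0.0], [0.001, 0.0, -1.0]]
contact_force: [1.0, 1.5, 3.8]
gripper_width: 0.0319
gripper_force: 15.0
```

Request:
step_arm(moves=[[0.2,[-0.04,0,0],0],[0.2,[0,0,0],0],[0.2,[0,0,0],0]])

```text
time_s: 22.12
eef_pos: [0.5504, -0.0707, 0.1223]
ee_rot: [[0.999, -0.042, 0.001], [-0.042, -0.999, -0.0], [0.001, 0.0, -1.0]]
contact_force: [1.6, 0.2, 3.4]
gripper_width: 0.0317
gripper_force: 15.0
```

Request:
step_arm(moves=[[0.2,[-0.04,0,0],0],[0.2,[0,0,0],0],[0.2,[0,0,0],0]])

```text
time_s: 22.37
eef_pos: [0.5497, -0.0706, 0.1224]
ee_rot: [[0.999, -0.042, 0.002], [-0.042, -0.999, -0.0], [0.002, 0.0, -1.0]]
contact_force: [3.8, -0.3, 4.4]
gripper_width: 0.0317
gripper_force: 15.0
```

Request:
step_arm(moves=[[0.2,[0.03,0,0],0],[0.2,[0,0,0],0],[0.5,[0,0,0],0],[0.8,[0,0,0],0],[0.8,[0,0,0],0],[0.8,[0,0,0],0],[0.8,[0,0,0],0],[0.8,[0,0,0],0],[0.8,[0,0,-0.5],0],[0.8,[0,0,-0.8],0],[0.8,[0,0,-0.9],0],[0.8,[0,0,-0.9],0],[0.8,[0,0,-0.9],0],[0.8,[0,0,-0.5],0],[0.8,[0,0,0],0]], force=30)

```text
time_s: 23.62
eef_pos: [0.5516, -0.0709, 0.2608]
ee_rot: [[0.999, -0.042, 0.006], [-0.042, -0.999, -0.001], [0.006, 0.001, -1.0]]
contact_force: [0.8, -0.8, 1.1]
gripper_width: 0.0704
gripper_force: 0.0
```

Request:
step_arm(moves=[[1,[0,-0.3,0],0],[1,[-0.02,-0.6,0],0],[1,[-0.02,-0.8,0],0],[1,[-0.02,-0.8,0],0],[1,[-0.02,-0.8,0],0],[1,[-0.02,-0.8,0],0],[1,[-0.02,-0.8,0],0],[1,[-0.02,-0.8,0],0],[1,[-0.02,-0.8,0],0],[1,[-0.02,-0.8,0],0],[1,[-0.02,-0.8,0],0],[1,[-0.02,-0.8,0],0],[1,[-0.02,-0.8,0],0],[1,[-0.02,-0.8,0],0],[1,[-0.02,-0.8,0],0],[1,[-0.02,-0.8,0],0],[1,[-0.02,-0.7,0],0],[1,[-0.02,-0.5,0],0],[1,[0,-0.2,0],0],[1,[0,0,0],0]])

```text
time_s: 25.28
eef_pos: [0.5556, 0.3354, 0.2557]
ee_rot: [[0.999, -0.04, -0.002], [-0.04, -0.999, -0.001], [-0.002, 0.001, -1.0]]
contact_force: [-0.3, -0.6, 0.0]
gripper_width: 0.0877
gripper_force: 0.0
```

Request:
step_arm(moves=[[1,[0,0,0],0],[1,[0,0,0],0]])

```text
time_s: 25.45
eef_pos: [0.5562, 0.3335, 0.2566]
ee_rot: [[0.999, -0.042, -0.001], [-0.042, -0.999, -0.001], [-0.001, 0.001, -1.0]]
contact_force: [-0.7, -0.4, -0.2]
gripper_width: 0.0883
gripper_force: 0.0
```

```bash
python3 - <<'E'
from h import *
s=snapshot("wrist");o=get_obs()
print(o["time_s"],o["eef_pos"],o["contact_force"],o["gripper_width"])
im=s["image"].copy()
for p in((.557,.338,.124),): print(proj(s,p)); cv2.drawMarker(im,tuple(int(a) for a in proj(s,p)),(0,255,0))
c=cv2.resize(snapshot("top")["image"][160:290,225:335],None,fx=1.5,fy=1.5)
im[:c.shape[0],-c.shape[1]:]=c
cv2.imwrite("pics/w5.png",im)
E
```

```text
25.5 [0.55635708 0.33338736 0.25692094] [0.02312437 0.44964903 0.89895738] 0.08774856075125753
[273.79506389 203.13545747]
```

View pics/w5.png

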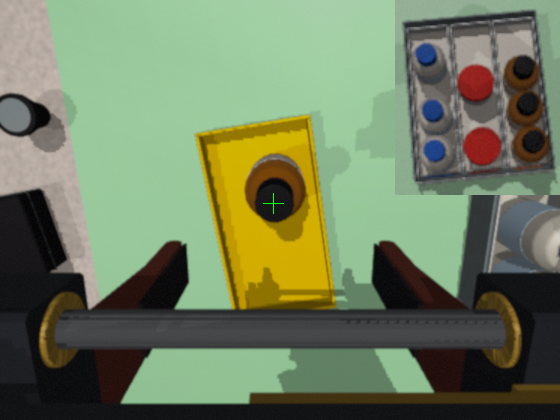

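Request:
step_arm(moves=[[1,[0.02,-0.08,0.3],0],[1,[0,-0.07,0.6],0],[1,[0,0,0.7],0],[1,[0,0,0.7],0],[1,[0,0,0.7],0],[1,[0,0,0.6],0],[1,[0,0,0.6],0],[1,[0,0,0.5],0],[1,[0,0,0.3],0],[1,[0,0,0.1],0],[0.6,[0,0,0],0],[0.2,[0,0,0],0],[0.2,[0,0,0],0],[0.2,[0,0,0],0],[0.2,[0,0,0],0],[0.2,[0,0,0],0],[0.2,[0,0,0],0],[0.2,[0,0,0],0],[0.2,[0,0,0],0],[0.2,[0,0,0],0]], force=30)

```text
time_s: 27.22
eef_pos: [0.5572, 0.3389, 0.1041]
ee_rot: [[0.999, -0.042, -0.0], [-0.042, -0.999, -0.0], [-0.0, 0.0, -1.0]]
contact_force: [-0.4, -0.4, 0.2]
gripper_width: 0.0318
gripper_force: 30.0
```

Request:
step_arm(moves=[[0.2,[0,0,0],0],[0.2,[0,0,0],0]])

```text
time_s: 27.38
eef_pos: [0.5572, 0.3389, 0.1041]
ee_rot: [[0.999, -0.042, 0.0], [-0.042, -0.999, -0.0], [0.0, 0.0, -1.0]]
contact_force: [0.6, -0.5, -0.1]
gripper_width: 0.0315
gripper_force: 30.0
```

Request:
step_arm(moves=[[0.2,[0,0,-0.2],0],[0.2,[0,0,-0.4],0],[0.2,[0,0,-0.6],0],[0.2,[0,0,-0.7],0],[0.2,[0,0,-0.7],0],[0.2,[0,0,-0.7],0],[0.2,[0,0,-0.7],0],[0.2,[0,0,-0.7],0],[0.2,[0,0,-0.5],0],[0.2,[0,0,-0.3],0],[0.2,[0,0,0],0]])

```text
time_s: 28.3
eef_pos: [0.558, 0.3395, 0.272]
ee_rot: [[0.999, -0.042, 0.004], [-0.042, -0.999, 0.002], [0.004, -0.002, -1.0]]
contact_force: [0.3, 0.9, -2.4]
gripper_width: 0.0315
gripper_force: 30.0
```

Request:
step_arm(moves=[[0.2,[0,0.2,0],0],[0.2,[0.14,0.5,0],0],[0.2,[0.14,0.7,0],0],[0.2,[0.14,0.8,0],0],[0.2,[0.14,0.8,0],0],[0.2,[0.14,0.8,0],0],[0.2,[0.14,0.8,0],0],[0.2,[0.14,0.8,0],0],[0.2,[0.14,0.8,0],0],[0.2,[0.14,0.8,0],0],[0.2,[0.14,0.8,0],0],[0.2,[0.14,0.8,0],0],[0.2,[0.14,0.8,0],0],[0.2,[0.14,0.8,0],0],[0.2,[0.14,0.8,0],0],[0.2,[0.14,0.8,0],0],[0.2,[0.14,0.8,0],0],[0.2,[0.14,0.6,0],0],[0.2,[0.14,0.3,0],0],[0.2,[0,0.15,0],0]])

```text
time_s: 29.97
eef_pos: [0.6152, -0.0754, 0.2679]
ee_rot: [[0.999, -0.044, -0.002], [-0.044, -0.999, 0.0], [-0.002, 0.0, -1.0]]
contact_force: [-0.1, 0.6, -3.5]
gripper_width: 0.0318
gripper_force: 30.0
```

Request:
step_arm(moves=[[0.2,[0,0,0],0],[0.2,[0,0,0],0],[0.2,[0,0,0],0],[0.2,[0,0,0],0]])

```text
time_s: 30.3
eef_pos: [0.6155, -0.0723, 0.269]
ee_rot: [[0.999, -0.04, -0.0], [-0.04, -0.999, 0.0], [-0.0, -0.0, -1.0]]
contact_force: [0.3, 0.0, -4.4]
gripper_width: 0.0315
gripper_force: 30.0
```

Request:
step_arm(moves=[[0.2,[0,0.02,0.2],0],[0.2,[0,0,0.4],0],[0.2,[0,0,0.5],0],[0.2,[0,0,0.5],0],[0.2,[0,0,0.5],0],[0.2,[0,0,0.5],0],[0.2,[0,0,0.4],0],[0.2,[0,0,0.3],0],[0.2,[0,0,0.2],0],[0.2,[0,0,0],0],[0.2,[0,0,0],0]])

```text
time_s: 31.22
eef_pos: [0.6158, -0.0739, 0.164]
ee_rot: [[0.999, -0.042, -0.0], [-0.042, -0.999, 0.0], [-0.0, -0.0, -1.0]]
contact_force: [0.8, -0.1, -4.0]
gripper_width: 0.0316
gripper_force: 30.0
```

Request:
step_arm(moves=[[0.2,[0,0,0.2],0],[0.2,[0,0,0.3],0],[0.2,[0,0,0.3],0],[0.2,[0,0,0.2],0],[0.2,[0,0,0.1],0],[0.2,[0,0,0.06],0],[0.2,[0,0,0.06],0],[0.2,[0,0,0.06],0],[0.2,[0,0,0],0],[0.2,[0,0,0],0]])

```text
time_s: 32.05
eef_pos: [0.6158, -0.074, 0.1258]
ee_rot: [[0.999, -0.042, 0.0], [-0.042, -0.999, -0.0], [0.0, 0.0, -1.0]]
contact_force: [0.2, 0.0, -3.9]
gripper_width: 0.0313
gripper_force: 30.0
```

Request:
step_arm(moves=[[0.2,[0,0,0.03],0],[0.2,[0,0,0.03],0],[0.2,[0,0,0.02],0],[0.2,[0,0,0],0],[0.2,[0,0,0],0]])

```text
time_s: 32.47
eef_pos: [0.6156, -0.0739, 0.1233]
ee_rot: [[0.999, -0.042, -0.0], [-0.042, -0.999, 0.0], [-0.0, -0.0, -1.0]]
contact_force: [-0.0, 0.3, -3.1]
gripper_width: 0.0317
gripper_force: 30.0
```

Request:
step_arm(moves=[[0.2,[0,0,0.03],0],[0.2,[0,0,0],0],[0.2,[0,0,0],0]])

```text
time_s: 32.72
eef_pos: [0.6161, -0.074, 0.1231]
ee_rot: [[0.999, -0.042, 0.001], [-0.042, -0.999, -0.0], [0.001, 0.0, -1.0]]
contact_force: [-0.8, -1.1, 3.7]
gripper_width: 0.0312
gripper_force: 30.0
```

Request:
step_arm(moves=[[0.2,[-0.05,0,0],0],[0.2,[-0.05,0,0],0],[0.2,[-0.05,0,0],0],[0.2,[0,0,0],0],[0.2,[0,0,0],0]], force=15)

```text
time_s: 33.13
eef_pos: [0.6116, -0.0738, 0.1229]
ee_rot: [[0.999, -0.042, 0.001], [-0.042, -0.999, -0.0], [0.001, 0.0, -1.0]]
contact_force: [0.9, -0.6, 5.3]
gripper_width: 0.0317
gripper_force: 15.0
```

Request:
step_arm(moves=[[0.2,[-0.04,0,0],0],[0.2,[0,0,0],0],[0.2,[0,0,0],0]])

```text
time_s: 33.38
eef_pos: [0.6105, -0.0738, 0.1229]
ee_rot: [[0.999, -0.042, 0.002], [-0.042, -0.999, -0.0], [0.002, 0.0, -1.0]]
contact_force: [0.9, -0.4, 4.6]
gripper_width: 0.032
gripper_force: 15.0
```

Close enough; release, retreat and move clear to look.

Request:
step_arm(moves=[[0.2,[0,0,0],0],[0.5,[0,0,0],0],[0.8,[0,0,0],0],[0.8,[0,0,0],0],[0.8,[0,0,0],0],[0.8,[0,0,0],0],[0.8,[0,0,0],0],[0.8,[0,0,-0.5],0],[0.8,[0,0,-0.8],0],[0.8,[0,0,-0.9],0],[0.8,[0,0,-0.9],0],[0.8,[0,0,-0.9],0],[0.8,[0,0,-0.5],0],[0.8,[0,0,0],0]])

```text
time_s: 34.55
eef_pos: [0.6119, -0.074, 0.2614]
ee_rot: [[0.999, -0.042, 0.007], [-0.042, -0.999, -0.001], [0.007, 0.001, -1.0]]
contact_force: [1.2, 0.5, -0.8]
gripper_width: 0.0702
gripper_force: 0.0
```

Request:
step_arm(moves=[[0.8,[-0.3,0.3,0],0],[0.8,[-0.3,0.8,0],0],[0.8,[-0.3,0.9,0],0],[0.8,[-0.3,0.9,0],0],[0.8,[-0.3,0.9,0],0],[0.8,[-0.3,0.9,0],0],[0.8,[-0.3,0.9,0],0],[0.8,[-0.3,0.9,0],0],[0.8,[-0.3,0.9,0],0],[0.8,[0,0.4,0],0],[0.8,[0,0,0],0],[0.8,[0,0,0],0]])

```text
time_s: 35.55
eef_pos: [0.5185, -0.3039, 0.256]
ee_rot: [[0.999, -0.043, -0.002], [-0.043, -0.999, 0.002], [-0.002, -0.002, -1.0]]
contact_force: [-0.5, 0.4, 0.0]
gripper_width: 0.07
gripper_force: 0.0
```

```bash
python3 - <<'E'
from h import *
t=snapshot("top");s=snapshot("scene");print(get_obs()["time_s"],get_obs()["contact_force"])
A=cv2.resize(t["image"][160:290,225:335],None,fx=3.5,fy=3.5);B=cv2.resize(s["image"][140:270,205:345],None,fx=2.9,fy=2.9)
c=np.zeros((455,800,3),'u1');c[:A.shape[0],:A.shape[1]]=A;c[:B.shape[0],390:390+B.shape[1]]=B[:,:410]
cv2.imwrite("pics/f.png",c)
m=(t["image"].max(2)<45).astype('u1');n,l,st,ce=cv2.connectedComponentsWithStats(m)
for i in range(1,n):
    if 80<st[i,4]<500 and 290<ce[i][0]<335 and 180<ce[i][1]<275: print(ray(t,ce[i],.133).round(4),st[i,4])
E
```

```text
35.65 [0.39924275 0.22430115 0.45886672]
[ 0.5468 -0.0702  0.133 ] 179
[ 0.4895 -0.0675  0.133 ] 177
[ 0.4322 -0.067   0.133 ] 173
```

View pics/f.png

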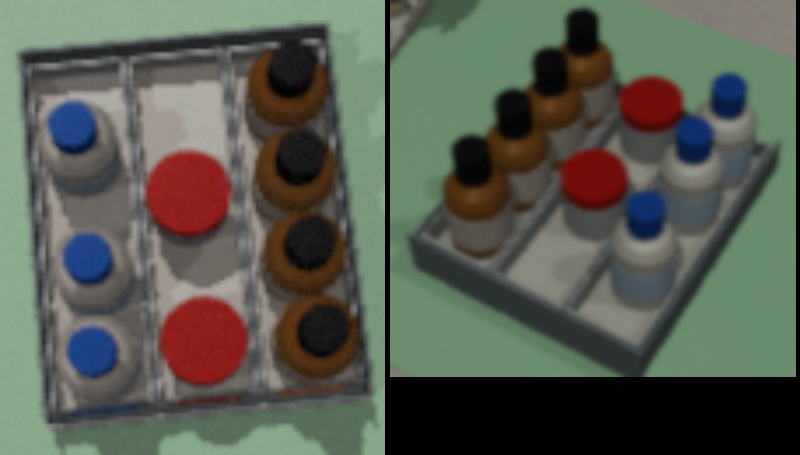

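```bash
python3 -c "
from workcell import *
print(hand_in())"
```

```text
the job is handed in; nothing more can be done
None
```

I handed in the job at about 36 s: the two old bottles are pulled up to the front stop and the two new ones stand behind them. The last camera check showed all four upright in the amber lane and the other lanes' stock looking undisturbed. The hand-in returned no verdict.

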